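# Wake the label printer for a parcel

### The job

Get a label printed for the parcel on the scale: first switch on the yellow power block by pressing down the raised, white-barred end of its rocker, then push the printer's square blue key down until it stays fully in, and last press the round green key fully down, keep it down for about a second and let it come up. Leave the white and red keys alone, and do not pick up or push about the power block or anything else on the counter.

Things in the scene. Friction and masses are not known exactly. Their poses are not given: they have to be found in the camera images.
- printer: Fixed grey label printer, 170 mm (x) by 270 mm (y). Origin at the centre of its underside on the counter; axes x away from the keys towards the white print head, z up. The front part is a flat key panel 45 mm high with the keys in a row along y at x = -35 mm; the white print head at the back (x from 20 to 85 mm) is 90 mm high. Key panel row: the four keys sit 58 mm apart centre to centre in one row along the printer's y, in any order. 
- key_blue_top (a point): Blue 30 mm square push key in a 46 mm square black housing on the printer's panel. This point is the centre of its top, 68 mm above the counter when up. It slides straight down 7 mm (top then still 4 mm above its housing) against about 3 N of friction plus a little damping, and stays wherever it is left.
- key_blue (a joint): travel of the blue key, m: 0 up, 0.007 fully down
- key_green_top (a point): Green round push key, 30 mm across, in a 46 mm round black housing on the printer's panel. This point is the centre of its top, 68 mm above the counter when up. It slides straight down 7 mm (top then 4 mm above its housing); its spring needs 5 N to be fully down and brings it back up when released.
- key_green (a joint): travel of the green key, m: 0 up, 0.007 fully down
- key_white_top (a point): White 30 mm square push key in a 46 mm square black housing on the printer's panel. This point is the centre of its top, 68 mm above the counter when up. It slides straight down 7 mm (top then still 4 mm above its housing) against about 3 N of friction plus a little damping, and stays wherever it is left. To be left up.
- key_white (a joint): travel of the white key, m: 0 up, 0.007 fully down
- key_red_top (a point): Red round push key, 30 mm across, in a 46 mm round black housing on the printer's panel. This point is the centre of its top, 68 mm above the counter when up. It slides straight down 7 mm (top then 4 mm above its housing); its spring needs 5 N to be fully down and brings it back up when released. To be left up.
- key_red (a joint): travel of the red key, m: 0 up, 0.007 fully down
- power_box: Loose yellow battery power block, 130 mm (x) by 85 mm (y) by 45 mm high, about 0.7 to 1.2 kg, standing on the counter beside the printer. Origin at the centre of its underside; z up. A black paddle rocker, 64 mm long (x) and 42 mm wide (y), 10 mm thick, lies between two black cheeks on its top; its pivot runs along y, 57 mm above the counter, over the middle of the block. Off: the +x end, which bears a white bar, stands raised and the -x end is down.
- rocker_raised (a point): Middle of the white bar on top of the rocker's raised end, 24 mm from the pivot; about 71 mm above the counter when off, about 61 mm when on. Moves with the rocker.
- rocker (a joint): rocker angle, rad: near 0 off (white-barred +x end up), 0.44 fully on (white-barred end down). Stiff (0.04 N m of friction, about 2 N at the white bar) and stays where it is left.
- stamp: Bystander: loose wooden hand stamp standing in front of the printer, 34 mm across, 62 mm high. Origin at its underside's centre.
- stapler: Bystander: loose red and black stapler in front of the printer, 110 mm long (its y), 32 mm wide, 38 mm high. Origin at its underside's centre.
- tape_roll: Bystander: loose amber tape roll lying flat behind the power block, 64 mm across, 25 mm high. Origin at its underside's centre.
- glue_stick: Bystander: loose orange glue stick standing in front of the power block, 26 mm across, 75 mm high. Origin at its underside's centre.
- mug: Bystander: loose blue mug, 80 mm across, 90 mm high, off to the robot's right. Origin at its underside's centre.
- envelopes: Bystander: loose pack of white envelopes with a blue band, 220 x 110 x 50 mm, off to the robot's left. Origin at its underside's centre.
Mind the look-alikes: they are no part of the job. Leave any orange look-alike of the power_box alone.

How it is judged:
On the way, in this order (a step that is already met when the one before it is completed fails the run):
1. the rocker is switched on (value of joint rocker above 0.38 rad), for 0.2 s.
2. then the blue key is pushed fully in (value of joint key_blue above 0.0058 m and value of joint rocker above 0.38 rad), for 0.2 s.
3. then the green key is held fully down for at least 0.6 s (all of step 2 and value of joint key_green above 0.0058 m), for 0.6 s.
At the end, for the whole second after the job is handed in: The rocker is on (over 0.38 rad), the blue key is in (over 5.8 mm), the green, white and red keys are up (under 2 mm), the power block rests on the counter within 40 mm of its start, and every bystander is within 25 mm of its start (all of step 2 and value of joint each of key_green, key_white, key_red below 0.002 m and height (world z) of power_box below 0.006 m and linear speed of power_box below 0.02 m/s and distance of each of stamp, stapler, tape_roll, glue_stick, mug, envelopes from where it was at the start of the episode below 0.025 m and distance of power_box from where it was at the start of the episode below 0.04 m); the robot touches nothing.
It fails at once if the blue key is pressed while the rocker is not on (value of joint key_blue above 0.003 m and value of joint rocker below 0.34 rad).
It fails at once if the green key is pressed while the rocker is not on or the blue key is not down (value of joint key_green above 0.003 m and (value of joint rocker below 0.34 rad or value of joint key_blue below 0.005 m)).
It fails at once if the white or the red key is pressed (more than 3 mm) (value of joint any of key_white, key_red above 0.003 m).
It fails at once if the power block is lifted more than 12 mm, shoved more than 40 mm or tipped (height (world z) of power_box above 0.012 m or distance of power_box from where it was at the start of the episode above 0.04 m or angle between power_box's own z axis and vertical above 0.3 rad).
It fails at once if a bystander is lifted, carried or knocked more than 25 mm from its place, or tipped over (distance of any of stamp, stapler, tape_roll, glue_stick, mug, envelopes from where it was at the start of the episode above 0.025 m or angle between any of stamp, stapler, tape_roll, glue_stick, mug, envelopes's own z axis and vertical above 0.4 rad).
It also fails if it takes over 54 s, if anything falls off the work surface, if the arm or the gripper's body presses on something with over 40 N, if the wrist force passes 120 N, or if a joint passes its speed limit or range.

### The arm

A 6-joint arm with a two-finger parallel gripper is mounted at the origin on the work surface. World frame = base frame: x ahead of the robot, y to its left, z up, the work surface at z = 0. Lengths are in m, angles in rad, forces in N, time in s.
With the tool pointing down it reaches from about 0.225 to 0.875 m from the base axis. Payload 3.4 kg.
Tool frame: the origin (TCP) lies at the very end of the fingers, on their centre line; the grasp point (between the pads) lies 19 mm behind it; z points along the fingers, y is the direction in which the jaws open and shut (so a half turn about z gives the same grasp; the last joint's range is limited). The gripper opens to 85 mm and grips with 20 to 120 N. Pads are 22 mm wide; open, the fingers measure 114 mm over their backs; the gripper's body (76 mm by 85 mm) begins 54 mm behind the grasp point. The pads swing forward as they close: fully open they stand 13 mm farther back than shut.
Start: joints at [0.99, 0.276, 1.505, -0, 1.361, -0.121], TCP at [0.255, 0.515, 0.194] pointing down, gripper open.
Joint ranges: [-2.89, 2.89], [-0.75, 2.08], [0.22, 2.7], [-1.18, 4.32], [0.11, 2.71], [-2.7, 2.7]. Speed limits (rad/s): [2.57, 2.57, 3.14, 3.14, 3.14, 3.14].

### API

Orientations are given as a unit quaternion [w, x, y, z].
In Python, from rig import get_state, get_image, calibration, sign_off gives the robot as it stands. The module is installed in compiled form; this text tells all that it offers.
- The arm moves only by the tool drive_tool, never from a script. Its argument "targets" is one flat list of numbers, 7 for each row, row after row: the turn, a rotation vector about the tool's x, y, z in degrees, then the shift along the tool's x, y, z in mm, then the opening, from 0 (shut) to 1 (fully open). In form: [wx, wy, wz, tx, ty, tz, fingers, wx, wy, wz, tx, ty, tz, fingers, ...]. A call has 1 to 12 rows; each row shifts and turns the commanded pose from where the row before left it, along the tool's axes as they then stand; what a row does not reach is not made up. A row lasts 1/8 s, in which the tool goes at most 62.5 mm and 10.7 degrees, less where a joint would pass 70% of its speed; a pose out of reach is approached as far as the arm can. A call is refused whole if a number of a shift passes 62.5 or a number of a turn 10.7, either way. A call with a gripper value outside its range is refused whole. The fingers move at their own pace and stop on an object; "grip_force" is the grip in N (left out, the last holds). Time passes only in rows, so rows that do not move let the fingers close. It gives the time, the measured TCP pose, the force and the opening at its end, in the units of the state.
- get_state(): the state, without advancing time (a new reading comes with each control period).
- get_image(name): name is "scene" or "top"; returns the picture (420x560x3 uint8, red, green, blue); there is no depth.
- calibration(name): a dict with "mtx" (3x3 intrinsics, pixels), "world_to_cam" (4x4, takes a point from world to camera coordinates). Camera axes: x right, y down, z forward; pixel columns grow to the right and rows downward; lengths in m; the calibration is good to about 2 mm. A picture is of the moment at which its call begins. calibration takes no time and is no camera call.
- sign_off(): hands the job in, once; it reports no verdict.
The state is a dict: "clock": time; "qpos": joint angles; "qd": joint speeds; "effort": joint torques, N m; "position": TCP position; "ee_rot": TCP orientation; "contact_force": force on the tool from outside, world axes, zero at the start; "moment": the same for the moment, N m; "width": finger opening in m.
Only numpy, scipy, OpenCV 4.12 (cv2) and the standard library are available. Lean on these libraries where they do the work, as an engineer would, in place of code of your own. Each camera call takes 0.05 s, during which the arm holds its last target.

## Working session

There is one attempt and no reset: what is moved stays moved. The work goes in short steps, Python scripts to look and compute and a tool call to move; the robot and the scene stay as the last step left them, time stands still between calls to the robot, and variables do not carry over. Pictures are saved under pics/ and viewed, and the job is handed in when it is done.

Besides the shell and the picture viewer there is one more tool, called after "Call:" as name(argument=value, ...) on one line, values as JSON. drive_tool: Moves the arm, as the interface text tells. Its arguments: {"type":"object","properties":{"targets":{"type":"array"},"grip_force":{"type":"number"}},"required":["targets"]}

```bash
mkdir -p pics; python3 - <<'E'
from rig import *
import cv2
for n in("scene","top"):
    i=get_image(n);cv2.imwrite(f"pics/{n}0.png",i[:,:,::-1]);c=calibration(n);print(c["mtx"].tolist(),c["world_to_cam"].tolist())
print(get_state())
E
```

```text
[[396.87256775309993, 0.0, 278.88825762148343], [0.0, 396.87256775309993, 207.79247159757645], [0.0, 0.0, 1.0]] [[0.8810000863847124, 0.4730916289243195, 0.004812320839581064, -0.47964722258015746], [0.3959966063967466, -0.7317900479999584, -0.5546801000310705, -0.19766710782131802], [-0.2588929035574154, 0.4905788787646206, -0.8320497750721757, 1.3513608167044802], [0.0, 0.0, 0.0, 1.0]]
[[466.4221617065918, 0.0, 279.8536702510056], [0.0, 466.4221617065918, 213.3034143858223], [0.0, 0.0, 1.0]] [[-0.017513795111316587, -0.9998465249430557, 0.0004399319199351594, -0.018204028004557893], [-0.9970673450549449, 0.017432326095341646, -0.07451726935408223, 0.5530842588089452], [0.07449816377523673, -0.0017437219391368683, -0.9972196262749329, 1.4104115562073865], [0.0, 0.0, 0.0, 1.0]]
{'clock': 0.1, 'qpos': array([ 9.90013382e-01,  2.76525119e-01,  1.50598660e+00, -1.13856860e-05,
        1.36071128e+00, -1.21021835e-01]), 'qd': array([-0.00068568, -0.00099977, -0.00266832,  0.00112453,  0.00110741,
       -0.00141167]), 'effort': array([ 1.25805586e-04, -4.17700803e+01, -2.46404386e+01, -3.10948062e-04,
        5.79209067e-03,  3.10125408e-06]), 'position': array([0.25487662, 0.51483844, 0.19323799]), 'ee_rot': array([-2.74985519e-04,  2.27859986e-01,  9.73693567e-01, -7.67415202e-04]), 'contact_force': array([-0.23789241, -0.39159887, -0.02673372]), 'moment': array([ 0.00786347, -0.05403045,  0.04630041]), 'width': 0.08530597296834429}
```

View pics/scene0.png

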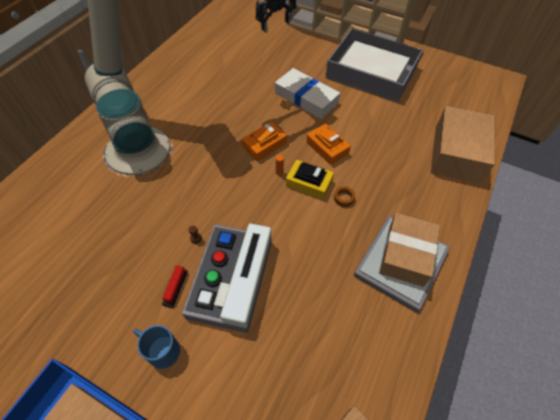

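View pics/top0.png

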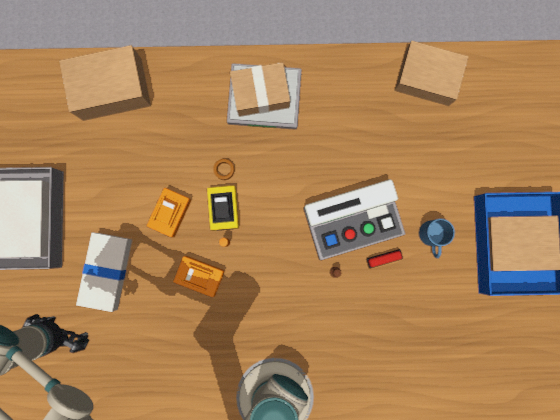

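The top view shows the yellow block at about (222,208). The printer keys are at blue (331,240), red (350,234), green (369,228) and white (387,223). I'll enlarge these areas.

```bash
python3 - <<'E'
import cv2
t=cv2.imread("pics/top0.png");s=cv2.imread("pics/scene0.png")
cv2.imwrite("pics/c1.png",cv2.resize(t[175:245,190:260],None,fx=8,fy=8,interpolation=cv2.INTER_CUBIC))
cv2.imwrite("pics/c2.png",cv2.resize(t[175:275,295:415],None,fx=6,fy=6,interpolation=cv2.INTER_CUBIC))
cv2.imwrite("pics/c3.png",cv2.resize(s[150:205,270:345],None,fx=10,fy=10,interpolation=cv2.INTER_CUBIC))
cv2.imwrite("pics/c4.png",cv2.resize(s[220:330,180:280],None,fx=5,fy=5,interpolation=cv2.INTER_CUBIC))
E
```

```text
(no output)
```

View pics/c1.png

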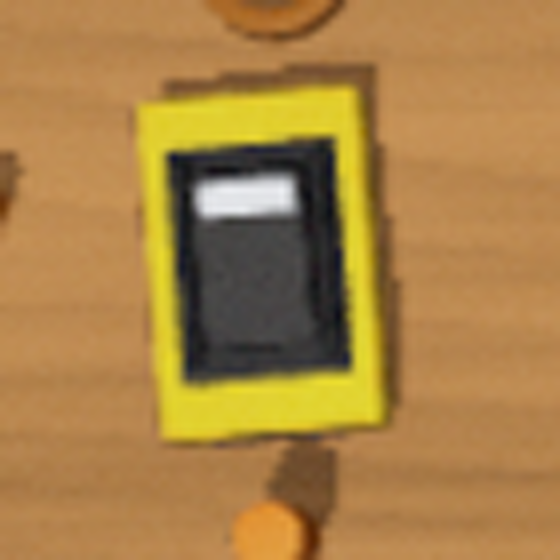

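View pics/c2.png

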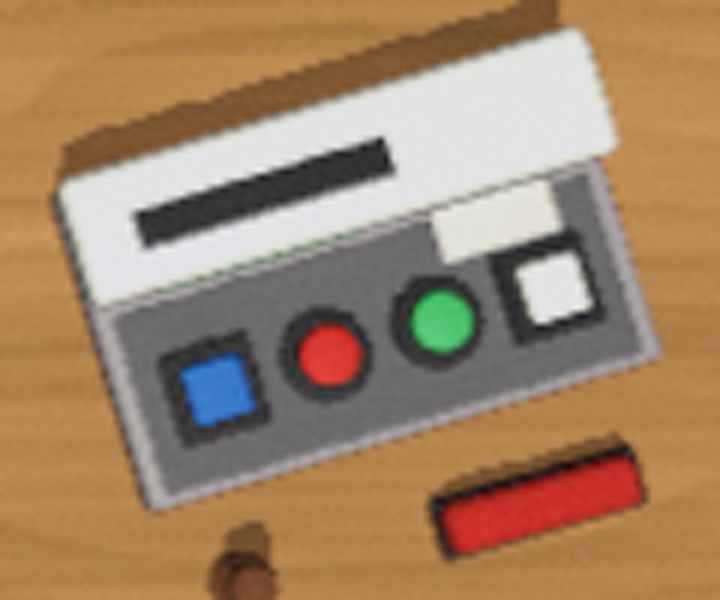

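View pics/c3.png

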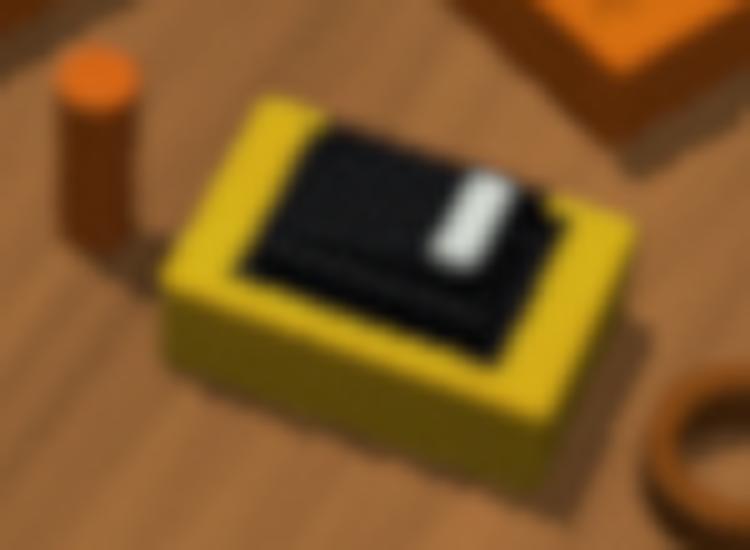

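View pics/c4.png

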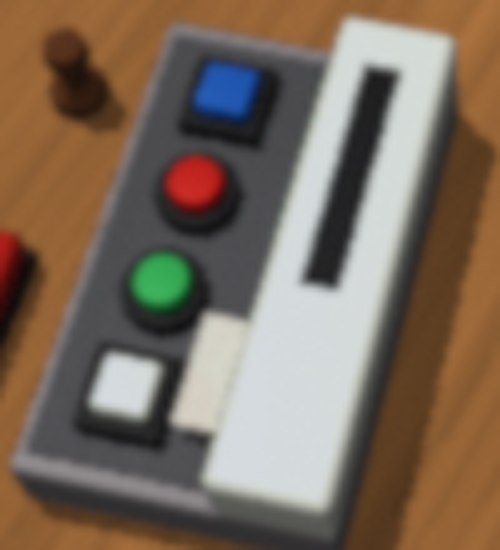

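```bash
cat > h.py <<'E'
from rig import *
import numpy as np, cv2
def plane(n,u,v,z):
    c=calibration(n);T=c["world_to_cam"];d=T[:3,:3].T@np.linalg.solve(c["mtx"],[u,v,1]);o=-T[:3,:3].T@T[:3,3]
    return o+d*(z-o[2])/d[2]
def tri(a,b):
    P=[calibration(n)["mtx"]@calibration(n)["world_to_cam"][:3] for n in("top","scene")]
    X=cv2.triangulatePoints(P[0],P[1],np.array(a,float).reshape(2,1),np.array(b,float).reshape(2,1)).ravel();return X[:3]/X[3]
E
python3 - <<'E'
from h import *
np.set_printoptions(precision=4,suppress=True)
f=lambda X,Y,s,x0,y0:(x0+(X+.5)/s-.5,y0+(Y+.5)/s-.5)
T={'bar':(f(246,197,8,190,175),f(473,221,10,270,150),.071)}
for k,a,b in(('blue',(218,390),(228,90)),('red',(331,355),(195,183)),('green',(443,321),(162,281)),('white',(555,288),(126,385))):
    T[k]=(f(*a,6,295,175),f(*b,5,180,220),.068)
for k,(a,b,z) in T.items(): print(k,plane('top',*a,z),plane('scene',*b,z),tri(a,b))
c=[plane('top',*f(x,y,8,190,175),.045) for x,y in((138,105),(358,85),(386,427),(163,440))]
print(np.array(c),np.mean(c,0))
for p,q in((3,0),(2,1)): d=c[q]-c[p];print(np.degrees(np.arctan2(d[1],d[0])),np.linalg.norm(d))
E
```

```text
bar [0.594  0.1481 0.071 ] [0.5955 0.1491 0.071 ] [0.5947 0.1485 0.071 ]
blue [ 0.4687 -0.1773  0.068 ] [ 0.4726 -0.1773  0.068 ] [ 0.4698 -0.1768  0.0645]
red [ 0.4849 -0.2334  0.068 ] [ 0.4877 -0.2334  0.068 ] [ 0.4857 -0.2332  0.0654]
green [ 0.5007 -0.2891  0.068 ] [ 0.5034 -0.2887  0.068 ] [ 0.5016 -0.2889  0.0659]
white [ 0.516  -0.3449  0.068 ] [ 0.5188 -0.3442  0.068 ] [ 0.517  -0.3446  0.0663]
[[0.6325 0.1919 0.045 ]
 [0.6387 0.1086 0.045 ]
 [0.5089 0.0994 0.045 ]
 [0.5055 0.1833 0.045 ]] [0.5714 0.1458 0.045 ]
3.89918540351317 0.12728577773903915
4.056735266033923 0.13006606649634034
```

Call:
drive_tool(targets=[0,0,-10.1,0,0,0,0,0,0,-10.1,0,0,0,0,0,0,-10.1,0,0,0,0], grip_force=20)

```text
clock: 0.48
position: [0.255, 0.515, 0.1935]
ee_rot: [-0.0, -0.037, 0.999, -0.0]
contact_force: [0.1, 0.0, 0.1]
width: 0.0322
```

```bash
cat >> h.py <<'E'
from scipy.spatial.transform import Rotation as Ro
def delta(p):
    s=get_state();q=s["ee_rot"];R=Ro.from_quat([q[1],q[2],q[3],q[0]]).as_matrix()
    print("t",s["clock"],"pos",s["position"].round(4),"w",s["width"],"F",s["contact_force"].round(2));print("tooly",R[:,1].round(3),"z",R[:,2].round(4),"delta mm",(R.T@(np.array(p)-s["position"])*1e3).round(1))
E
python3 -c "
from h import *
delta([.597,.148,.11])"
```

```text
t 0.475 pos [0.255  0.515  0.1935] w 0.03219532075389242 F [0.11 0.   0.08]
tooly [-0.075  0.997 -0.001] z [-6.e-04 -9.e-04 -1.e+00] delta mm [-313.7 -391.5   83.6]
```

Call:
drive_tool(targets=[0,0,0,-31.4,-39.1,0,0,0,0,0,-31.4,-39.1,0,0,0,0,0,-31.4,-39.1,0,0,0,0,0,-31.4,-39.1,0,0,0,0,0,-31.4,-39.1,0,0,0,0,0,-31.4,-39.1,0,0,0,0,0,-31.4,-39.1,0,0,0,0,0,-31.4,-39.1,0,0,0,0,0,-31.4,-39.1,0,0,0,0,0,-31.1,-39.6,0,0,0,0,0,0,0,42,0,0,0,0,0,0,42,0])

```text
clock: 1.98
position: [0.5958, 0.1455, 0.1088]
ee_rot: [0.0, -0.034, 0.999, 0.0]
contact_force: [-0.2, 0.4, -0.5]
width: -0.0002
```

```bash
python3 - <<'E'
from h import *
delta([.597,.148,.075])
i=get_image("scene");cv2.imwrite("pics/s1.png",cv2.resize(i[120:220,240:360,::-1],None,fx=6,fy=6,interpolation=cv2.INTER_CUBIC))
E
```

```text
t 1.975 pos [0.5958 0.1455 0.1088] w -0.00019632007373936232 F [-0.16  0.43 -0.5 ]
tooly [-0.067  0.998  0.   ] z [ 5.e-04  3.e-04 -1.e+00] delta mm [-1.4  2.4 33.8]
```

View pics/s1.png

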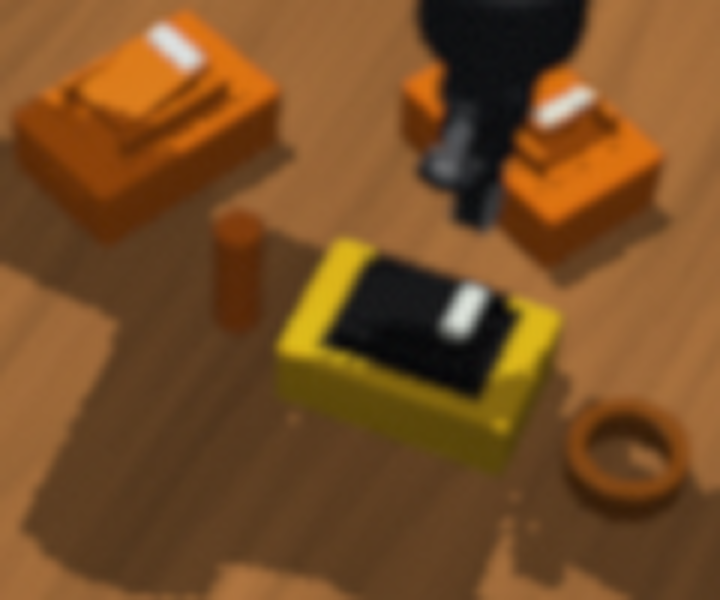

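The fingers are shut and hovering above the white bar, at about crop (475,215). I'll descend next.

Call:
drive_tool(targets=[0,0,0,-1.4,2,20,0,0,0,0,0,0,12,0,0,0,0,0,0,3,0,0,0,0,0,0,2,0,0,0,0,0,0,2,0])

```text
clock: 2.65
position: [0.597, 0.1486, 0.0718]
ee_rot: [0.001, -0.035, 0.999, 0.0]
contact_force: [-0.4, -0.5, 0.6]
width: 0.0001
```

Call:
drive_tool(targets=[0,0,0,0,0,2,0,0,0,0,0,0,2,0,0,0,0,0,0,2,0])

```text
clock: 3.02
position: [0.5964, 0.1485, 0.065]
ee_rot: [0.0, -0.035, 0.999, 0.0]
contact_force: [-0.4, 0.6, 0.8]
width: 0.0002
```

Call:
drive_tool(targets=[0,0,0,0,0,1,0,0,0,0,0,0,1,0])

```text
clock: 3.28
position: [0.5964, 0.1485, 0.0629]
ee_rot: [0.0, -0.035, 0.999, 0.0]
contact_force: [-0.3, -0.8, -0.4]
width: 0.0002
```

```bash
python3 - <<'E'
from h import *
delta([.597,.148,.06])
i=get_image("scene");cv2.imwrite("pics/s2.png",cv2.resize(i[120:220,240:360,::-1],None,fx=6,fy=6,interpolation=cv2.INTER_CUBIC))
E
```

```text
t 3.275 pos [0.5964 0.1485 0.0629] w 0.00022178879696926456 F [-0.3  -0.8  -0.44]
tooly [-0.069  0.998  0.   ] z [ 1.e-04  1.e-04 -1.e+00] delta mm [-0.5 -0.5  2.9]
```

View pics/s2.png

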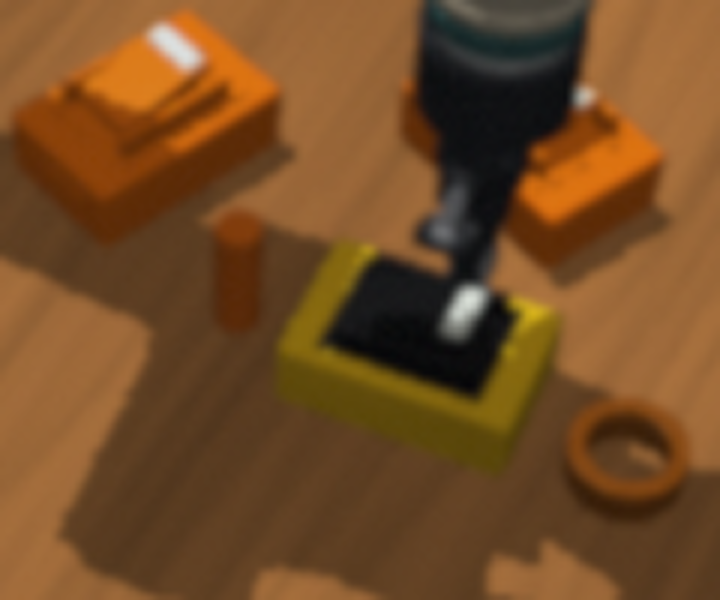

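```bash
python3 - <<'E'
from h import *
i=get_image("top");cv2.imwrite("pics/t2.png",cv2.resize(i[175:245,190:260,::-1],None,fx=8,fy=8,interpolation=cv2.INTER_CUBIC))
p=get_state()["position"]
for n in("top","scene"):
  c=calibration(n)
  for dz in(0,.008,.013,.02):
    X=c["mtx"]@(c["world_to_cam"]@np.append(p+[0,0,dz],1))[:3];print(n,dz,X[:2]/X[2],((X[:2]/X[2])-[240,120])*6)
E
```

```text
top 0 [220.51186562 198.68919252] [-116.92880628  472.13515509]
top 0.008 [220.17095972 198.40402279] [-118.97424169  470.42413671]
top 0.013 [219.95589036 198.22411604] [-120.26465785  469.34469624]
top 0.02 [219.65216691 197.97004965] [-122.08699853  467.82029787]
scene 0 [316.79387542 173.54406909] [460.76325249 321.26441452]
scene 0.008 [317.01487659 171.90133105] [462.08925952 311.40798631]
scene 0.013 [317.15424049 170.86541626] [462.92544293 305.19249754]
scene 0.02 [317.35097222 169.40307694] [464.10583334 296.41846163]
```

View pics/t2.png

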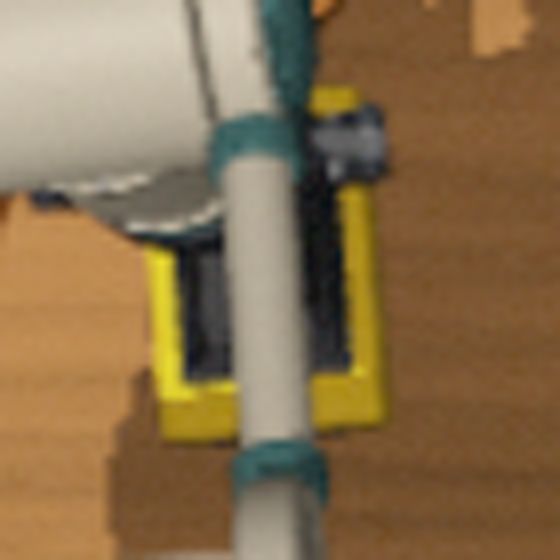

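```bash
python3 - <<'E'
from h import *
i=get_image("scene")[130:195,290:345,::-1]
i=(255*(i/255.)**.5).astype('uint8')
cv2.imwrite("pics/s3.png",cv2.resize(i,None,fx=9,fy=9,interpolation=cv2.INTER_CUBIC))
c=calibration("scene")
def pr(p):
    X=c["mtx"]@(c["world_to_cam"]@np.append(p,1))[:3];return X[:2]/X[2]
print((pr([.5964,.1485,.0629])-[290,130])*9,(pr([.5964,.1485,.0829])-[290,130])*9, pr([.5958,.1455,.1088]), -c["world_to_cam"][:3,:3].T@c["world_to_cam"][:3,3])
E
```

```text
[241.31002493 391.91920233] [246.32622668 354.65027444] [317.50230163 164.47984926] [ 0.85070247 -0.58068281  1.01706567]
```

View pics/s3.png

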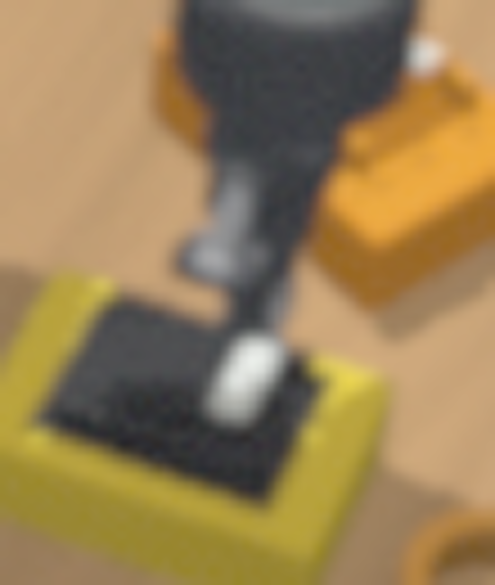

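```bash
python3 - <<'E'
from h import *
t=cv2.imread("pics/top0.png");s=cv2.imread("pics/scene0.png")
a=cv2.resize(t[300:370,10:110],None,fx=6,fy=6,interpolation=cv2.INTER_CUBIC)
b=cv2.resize(s[0:40,245:310],None,fx=6,fy=6,interpolation=cv2.INTER_CUBIC)
def pr(n,p):
    c=calibration(n);X=c["mtx"]@(c["world_to_cam"]@np.append(p,1))[:3];return X[:2]/X[2]
p=np.array([.25488,.51484,.19324]);y=np.array([.444,.896,0])
for dz in(0,.013):
 for k in(-.0425,0,.0425):
  q=p+y*k+[0,0,dz]
  for im,n,o in((a,"top",(10,300)),(b,"scene",(245,0))):
    u=(pr(n,q)-o)*6;print(n,dz,k,u);cv2.circle(im,tuple(int(v) for v in u),4,(0,0,255) if dz==0 else (0,255,0),-1)
H=np.zeros((420+240,600,3),'uint8');H[:420,:600]=a;H[420:,:390]=b;cv2.imwrite("pics/g0.png",cv2.resize(H,(540,594)))
E
```

```text
top 0 -0.0425 [488.0215992  186.39703874]
scene 0 -0.0425 [124.31155549 268.17094726]
top 0 0 [402.27815298 144.5277022 ]
scene 0 0 [184.99857576 242.7107735 ]
top 0 0.0425 [316.72036583 102.74902474]
scene 0 0.0425 [244.48176918 217.75564416]
top 0.013 -0.0425 [476.03022352 191.67658845]
scene 0.013 -0.0425 [123.78976973 247.6498646 ]
top 0.013 0 [389.39090474 149.35759256]
scene 0.013 0 [184.96248733 222.19533643]
top 0.013 0.0425 [302.94117151 107.13119978]
scene 0.013 0.0425 [244.91223312 197.24969802]
```

View pics/g0.png

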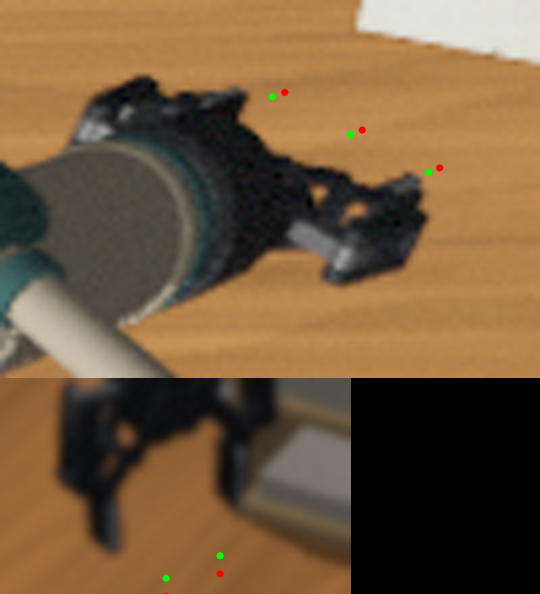

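```bash
python3 - <<'E'
from h import *
def pr(n,p):
    c=calibration(n);X=c["mtx"]@(c["world_to_cam"]@np.append(p,1))[:3];return X[:2]/X[2]
X=tri((86.4,334.8),(265,31.5));print(X,pr("top",X),pr("scene",X))
p=np.array([.25488,.51484,.19324]);print(X-p,(X-p)@[.444,.896,0],(X-p)@[-.896,.444,0])
E
```

```text
[0.23711083 0.46842652 0.2470174 ] [ 86.0841285  334.33070535] [264.4068581   31.56497488]
[-0.01776917 -0.04641348  0.0537774 ] -0.04947599120173072 -0.004686411365662764
```

The finger tips in the pictures sit roughly 30 mm above the reported TCP, and there is no contact yet. I'll keep going down in small steps and watch the force.

Call:
drive_tool(targets=[0,0,0,0,0,2,0,0,0,0,0,0,1,0])

```text
clock: 3.68
position: [0.5964, 0.1485, 0.0599]
ee_rot: [-0.0, -0.034, 0.999, 0.0]
contact_force: [-0.5, 0.4, 0.4]
width: 0.0002
```

Call:
drive_tool(targets=[0,0,0,0,0,2,0,0,0,0,0,0,1,0])

```text
clock: 3.92
position: [0.5963, 0.1485, 0.0568]
ee_rot: [-0.0, -0.035, 0.999, 0.0]
contact_force: [-0.8, 0.1, -0.7]
width: -0.0005
```

Call:
drive_tool(targets=[0,0,0,0,0,2,0,0,0,0,0,0,1,0])

```text
clock: 4.18
position: [0.5964, 0.1485, 0.0539]
ee_rot: [-0.0, -0.035, 0.999, 0.0]
contact_force: [0.1, 0.4, -0.6]
width: 0.0003
```

```bash
cat > look.py <<'E'
from h import *
import sys
def go(name,u0,u1,v0,v1,cam="scene",f=9):
    i=get_image(cam)[v0:v1,u0:u1,::-1]
    i=(255*(i/255.)**.5).astype('uint8')
    im=cv2.resize(i,None,fx=f,fy=f,interpolation=cv2.INTER_CUBIC)
    c=calibration(cam);p=get_state()["position"]
    for dz,col in((0,(0,0,255)),(.02,(0,255,0)),(.04,(255,0,0))):
        X=c["mtx"]@(c["world_to_cam"]@np.append(p+[0,0,dz],1))[:3];u=(X[:2]/X[2]-[u0,v0]+.5)*f
        cv2.circle(im,(int(u[0]),int(u[1])),2,col,-1)
    cv2.imwrite(f"pics/{name}.png",im)
E
python3 -c "
from look import *
go('s4',290,345,130,195)
go('t4',180,270,170,240,'top',8)"
```

```text
(no output)
```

View pics/s4.png

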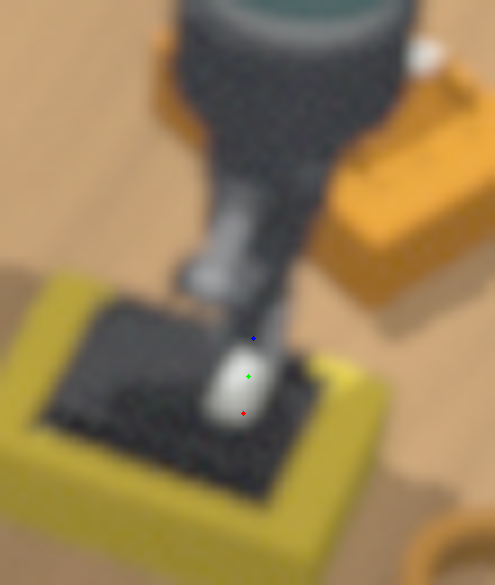

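View pics/t4.png

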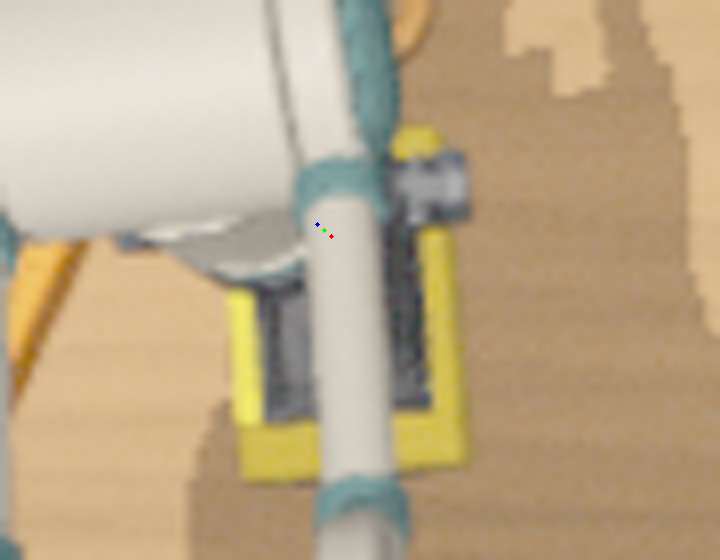

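The tip now visibly starts to cover the top of the bar, at about (250,350), and it lies on the line above the TCP. The offset is mostly vertical at about 34 mm, so I expect contact at a reported z of about 0.04.

Call:
drive_tool(targets=[0,0,0,0,0,3,0,0,0,0,0,0,2,0])

```text
clock: 4.53
position: [0.5963, 0.1485, 0.0488]
ee_rot: [-0.0, -0.035, 0.999, 0.0]
contact_force: [0.2, 0.7, 0.1]
width: 0.0001
```

Call:
drive_tool(targets=[0,0,0,0,0,2,0,0,0,0,0,0,1,0])

```text
clock: 4.78
position: [0.5963, 0.1485, 0.0458]
ee_rot: [-0.0, -0.035, 0.999, 0.0]
contact_force: [0.1, -0.7, 0.5]
width: 0.0
```

Call:
drive_tool(targets=[0,0,0,0,0,2,0,0,0,0,0,0,1,0])

```text
clock: 5.03
position: [0.5964, 0.1485, 0.0429]
ee_rot: [-0.0, -0.035, 0.999, 0.0]
contact_force: [0.4, 0.3, 0.3]
width: -0.0002
```

Call:
drive_tool(targets=[0,0,0,0,0,2,0,0,0,0,0,0,0,0])

```text
clock: 5.28
position: [0.5963, 0.1485, 0.0408]
ee_rot: [-0.0, -0.035, 0.999, 0.0]
contact_force: [-0.0, 0.9, 0.0]
width: 0.0002
```

```bash
python3 -c "
from look import *
go('s5',290,345,130,195)"
```

```text
(no output)
```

View pics/s5.png

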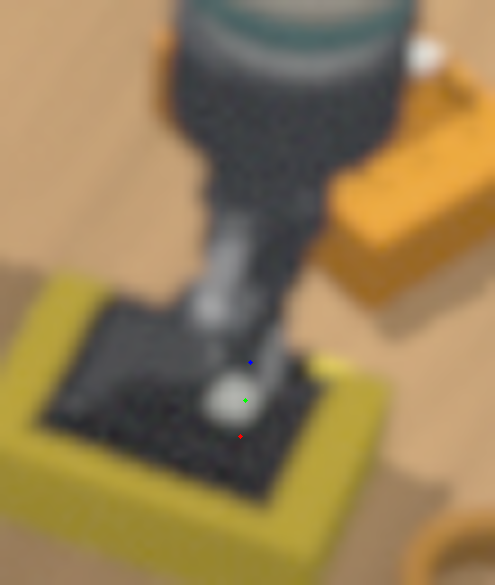

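Call:
drive_tool(targets=[0,0,0,0,0,2,0])

```text
clock: 5.45
position: [0.5966, 0.1485, 0.0391]
ee_rot: [0.0, -0.035, 0.999, 0.0]
contact_force: [-0.2, 0.5, 0.6]
width: -0.0
```

Call:
drive_tool(targets=[0,0,0,0,0,2,0])

```text
clock: 5.58
position: [0.5964, 0.1485, 0.0369]
ee_rot: [0.0, -0.034, 0.999, 0.0]
contact_force: [0.5, 0.5, -0.6]
width: 0.0003
```

Call:
drive_tool(targets=[0,0,0,0,0,2,0])

```text
clock: 5.7
position: [0.5964, 0.1485, 0.0348]
ee_rot: [-0.0, -0.035, 0.999, 0.0]
contact_force: [0.1, -0.5, 2.1]
width: 0.0001
```

Call:
drive_tool(targets=[0,0,0,0,0,2,0])

```text
clock: 5.82
position: [0.5972, 0.1485, 0.0333]
ee_rot: [0.001, -0.035, 0.999, 0.0]
contact_force: [1.5, -0.6, 2.5]
width: 0.0003
```

Contact came at a reported z of about 0.036, at roughly 2 N as expected, so the tip is about 36 mm above the TCP reading. I'll press on.

Call:
drive_tool(targets=[0,0,0,0,0,2,0,0,0,0,0,0,2,0])

```text
clock: 6.08
position: [0.5972, 0.1486, 0.0293]
ee_rot: [0.001, -0.034, 0.999, 0.0]
contact_force: [1.3, -0.4, 0.8]
width: -0.0002
```

Call:
drive_tool(targets=[0,0,0,0,0,2,0])

```text
clock: 6.2
position: [0.5976, 0.1486, 0.0275]
ee_rot: [0.001, -0.035, 0.999, 0.0]
contact_force: [3.4, 0.3, 3.7]
width: 0.0004
```

Call:
drive_tool(targets=[0,0,0,0,0,1,0])

```text
clock: 6.32
position: [0.598, 0.1486, 0.0266]
ee_rot: [0.002, -0.034, 0.999, 0.0]
contact_force: [3.3, 0.3, 5.2]
width: -0.0
```

Call:
drive_tool(targets=[0,0,0,0,0,1,0])

```text
clock: 6.45
position: [0.5983, 0.1486, 0.0257]
ee_rot: [0.002, -0.034, 0.999, 0.0]
contact_force: [5.2, -0.1, 2.8]
width: -0.0001
```

Call:
drive_tool(targets=[0,0,0,0,0,1,0])

```text
clock: 6.58
position: [0.5982, 0.1486, 0.0249]
ee_rot: [0.002, -0.034, 0.999, 0.0]
contact_force: [3.8, 1.2, 10.4]
width: -0.0003
```

```bash
python3 -c "
from look import *
delta([.6,.15,.03])
go('s6',270,345,130,205)"
```

```text
t 6.575 pos [0.5982 0.1486 0.0249] w -0.00027959220892619476 F [ 3.84  1.16 10.43]
tooly [-0.069  0.998  0.   ] z [ 3.7e-03  5.0e-04 -1.0e+00] delta mm [-1.9  1.2 -5.1]
```

View pics/s6.png

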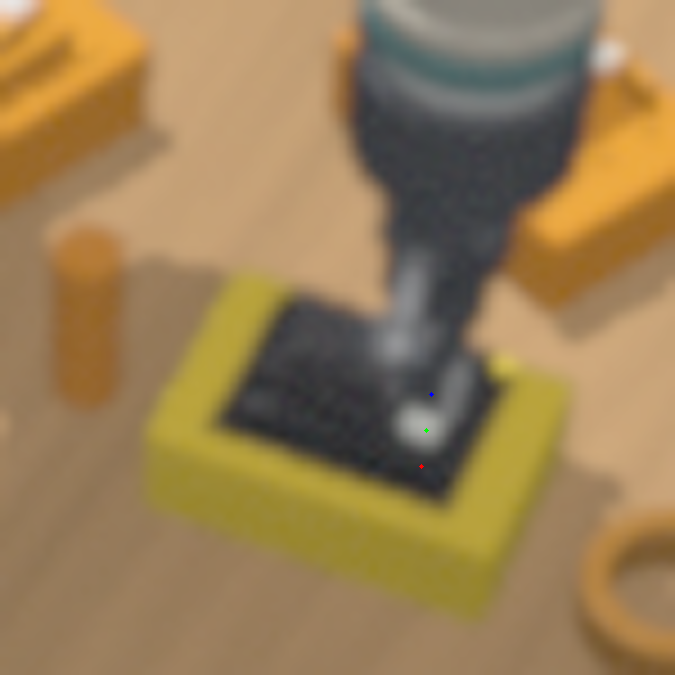

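Call:
drive_tool(targets=[0,0,0,0,0,1.5,0,0,0,0,0,0,0,0,0,0,0,0,0,0,0])

```text
clock: 7.0
position: [0.5983, 0.1487, 0.0248]
ee_rot: [0.002, -0.035, 0.999, 0.0]
contact_force: [3.7, 1.4, 12.4]
width: 0.0
```

Call:
drive_tool(targets=[0,0,0,0,0,-10,0,0,0,0,0,0,-30,0,0,0,0,0,0,-50,0,0,0,0,0,0,-50,0,0,0,0,62,0,0,0,0,0,0,62,0,0,0,0,0,0,0,0,0,0])

```text
clock: 7.88
position: [0.4631, 0.1392, 0.1604]
ee_rot: [-0.006, -0.035, 0.999, -0.0]
contact_force: [0.1, -0.2, -0.1]
width: 0.0001
```

```bash
python3 -c "
from look import *
delta([.4698,-.1770,.16])
go('s7',270,345,150,205)
go('t7',190,260,175,245,'top',8)"
```

```text
t 7.875 pos [0.4631 0.1392 0.1604] w 0.00010195476472064692 F [ 0.07 -0.22 -0.08]
tooly [-0.07   0.998 -0.001] z [-0.0124 -0.0014 -0.9999] delta mm [  15.4 -315.9    0.8]
```

View pics/s7.png

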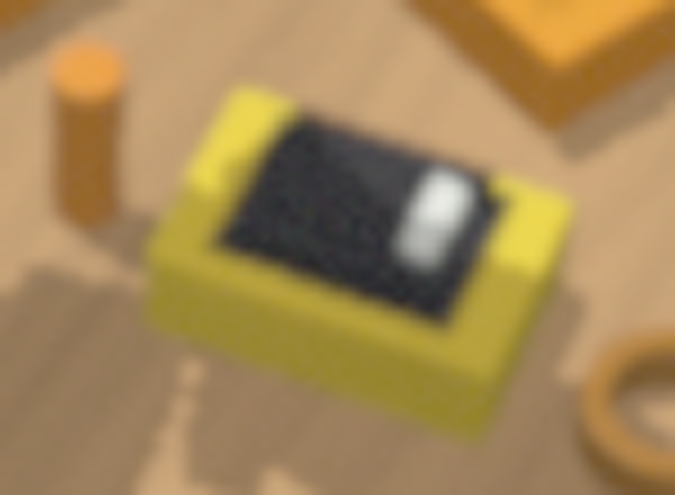

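View pics/t7.png

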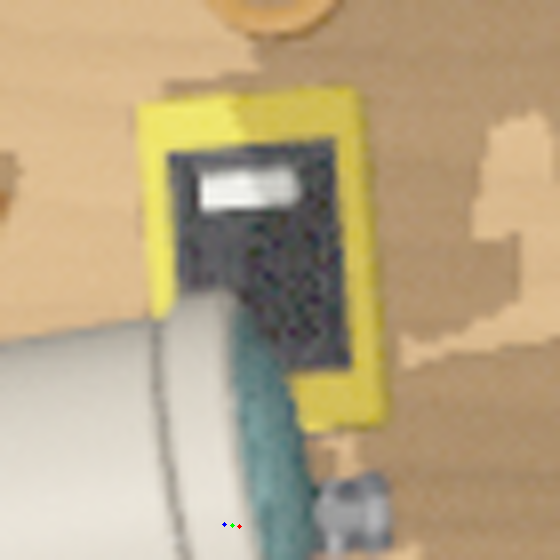

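```bash
python3 -c "
from h import *
print(tri((190+248.5/8-.5,175+189.5/8-.5),(270+434.5/9-.5,150+218.5/9-.5)))"
```

```text
[0.59850605 0.14872392 0.06259826]
```

```bash
python3 - <<'E'
from h import *
S0=cv2.imread("pics/scene0.png");T0=cv2.imread("pics/top0.png");S=get_image("scene")[:,:,::-1];T=get_image("top")[:,:,::-1]
def cen(im,u,v,r=8):
    c=im[v-r:v+r+1,u-r:u+r+1].min(2).astype(float);w=np.clip(c-70,0,60);n,l=cv2.connectedComponents((w>0).astype('uint8'));k=l[r,r];w=w*(l==k);Y,X=np.mgrid[-r:r+1,-r:r+1]
    return u+(w*X).sum()/w.sum(),v+(w*Y).sum()/w.sum(),w.sum()
a=cen(T0,220,199);b=cen(S0,317,172);c=cen(T,220,198);d=cen(S,318,174);print(a,b,c,d)
print(tri(a[:2],b[:2]),tri(c[:2],d[:2]))
E
```

```text
(np.float64(220.2008249548853), np.float64(199.1327661768497), np.float64(3879.0)) (np.float64(316.83880171184023), np.float64(171.38837375178318), np.float64(2804.0)) (np.float64(220.18640712636093), np.float64(198.12603101286703), np.float64(3031.0)) (np.float64(318.06588132635255), np.float64(173.05410122164048), np.float64(2292.0))
[0.59460915 0.14859567 0.07207045] [0.59857248 0.1496036  0.06516904]
```

Everything points to the rocker being on: a hard stop at 12 N, the tip at its expected "on" height, and the bar moved +4 mm in x and about -8 mm in z. I'll recheck it without the shadow from above the printer.

Call:
drive_tool(targets=[0,-0.7,0,2,-40,0,0,0,0,0,2,-40,0,0,0,0,0,2,-40,0,0,0,0,0,2,-40,0,0,0,0,0,2,-40,0,0,0,0,0,2,-40,0,0,0,0,0,2,-40,0,0,0,0,0,1.5,-36,0,0,0,0,0,0,0,0,0])

```text
clock: 9.2
position: [0.4802, -0.1795, 0.1617]
ee_rot: [0.006, -0.033, 0.999, 0.0]
contact_force: [0.7, 0.6, -0.3]
width: 0.0002
```

```bash
python3 - <<'E'
from look import *
delta([.4698,-.1770,.0498])
go('s8',270,345,150,205)
go('t8',190,260,175,245,'top',8)
E
```

```text
t 9.2 pos [ 0.4802 -0.1795  0.1617] w 0.00020895235630281116 F [ 0.66  0.57 -0.28]
tooly [-0.065  0.998 -0.   ] z [ 1.170e-02  5.000e-04 -9.999e-01] delta mm [ 11.6   3.2 111.8]
```

View pics/s8.png

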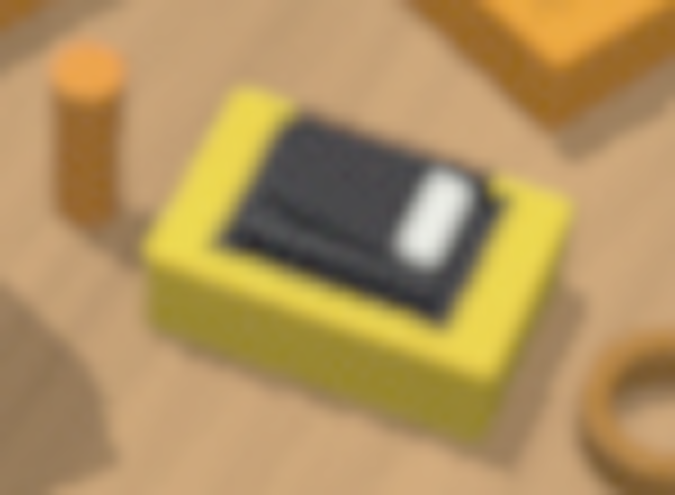

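View pics/t8.png

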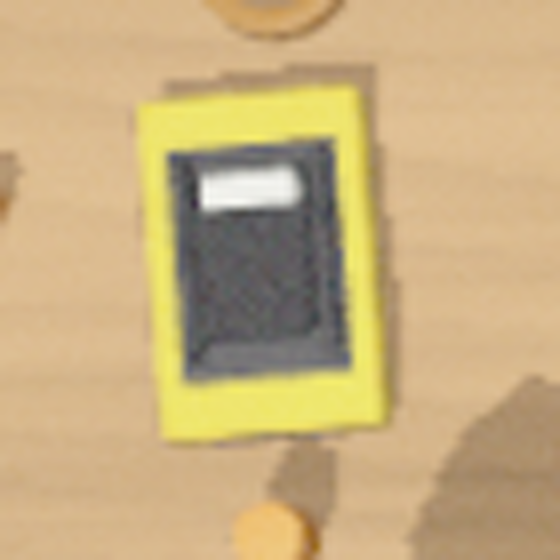

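```bash
python3 - <<'E'
from h import *
S0=cv2.imread("pics/scene0.png");T0=cv2.imread("pics/top0.png");S=get_image("scene")[:,:,::-1];T=get_image("top")[:,:,::-1]
def cen(im,u,v,r=8):
    c=im[v-r:v+r+1,u-r:u+r+1].min(2).astype(float);w=np.clip(c-70,0,60);n,l=cv2.connectedComponents((w>0).astype('uint8'));k=l[r,r];w=w*(l==k);Y,X=np.mgrid[-r:r+1,-r:r+1]
    return u+(w*X).sum()/w.sum(),v+(w*Y).sum()/w.sum(),w.sum()
a=cen(T0,220,199);b=cen(S0,317,172);c=cen(T,220,198);d=cen(S,318,174)
print(tri(a[:2],b[:2]),tri(c[:2],d[:2]))
delta([.4698,-.1770,.0498])
E
```

```text
[0.59460915 0.14859567 0.07207045] [0.59860915 0.14821987 0.06332538]
t 9.4 pos [ 0.4792 -0.1757  0.162 ] w -0.00018455144269738074 F [ 0.2   0.57 -0.24]
tooly [-0.07   0.998  0.001] z [ 0.0114  0.002  -0.9999] delta mm [ 10.7  -0.8 112. ]
```

The rocker bar is clear of shadow and sits flat and low, 4 mm further out, so the rocker is on and the block has not moved. Next is the blue key.

Call:
drive_tool(targets=[0,0.65,0,10,-1,0,0,0,0,0,0,0,50,0,0,0,0,0,0,40,0,0,0,0,0,0,20,0,0,0,0,0,0,0,0])

```text
clock: 10.02
position: [0.4675, -0.1767, 0.051]
ee_rot: [-0.001, -0.035, 0.999, 0.001]
contact_force: [0.1, 0.4, -0.8]
width: 0.0001
```

```bash
python3 - <<'E'
from look import *
delta([.4700,-.1770,.035])
go('s9',190,260,190,260)
E
```

```text
t 10.025 pos [ 0.4675 -0.1767  0.051 ] w 6.992557923052386e-05 F [ 0.1   0.37 -0.78]
tooly [-0.07   0.998  0.002] z [-0.0029  0.002  -1.    ] delta mm [-2.5 -0.5 16. ]
```

View pics/s9.png

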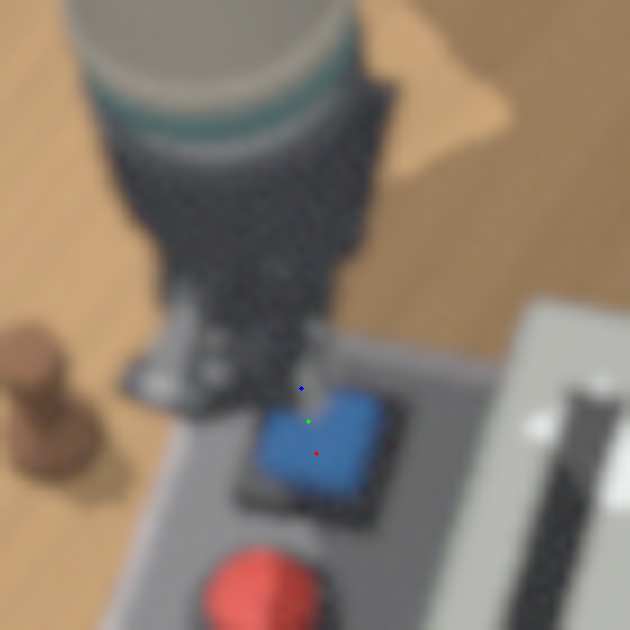

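```bash
python3 -c "
from h import *
print(plane('top',336,270.5,.06),plane('top',385,258,.038))"
```

```text
[ 0.37728655 -0.19081621  0.06      ] [ 0.4109805  -0.34188296  0.038     ]
```

Call:
drive_tool(targets=[0,0,0,-2.5,-0.5,8,0,0,0,0,0,0,6,0,0,0,0,0,0,0,0])

```text
clock: 10.45
position: [0.4716, -0.1783, 0.038]
ee_rot: [0.0, -0.035, 0.999, 0.0]
contact_force: [1.0, -0.6, 0.4]
width: -0.0003
```

Call:
drive_tool(targets=[0,0,0,0,0,2,0,0,0,0,0,0,2,0])

```text
clock: 10.7
position: [0.4719, -0.1785, 0.0343]
ee_rot: [0.001, -0.034, 0.999, -0.0]
contact_force: [0.7, -0.1, -0.6]
width: -0.0001
```

Call:
drive_tool(targets=[0,0,0,0,0,2,0,0,0,0,0,0,0,0])

```text
clock: 10.95
position: [0.4716, -0.1783, 0.032]
ee_rot: [0.0, -0.034, 0.999, 0.0]
contact_force: [-1.2, 1.3, -0.4]
width: 0.0001
```

Call:
drive_tool(targets=[0,0,0,1,1,2,0,0,0,0,0,0,0,0])

```text
clock: 11.2
position: [0.4706, -0.1774, 0.0301]
ee_rot: [0.0, -0.035, 0.999, 0.0]
contact_force: [-0.1, 0.2, -1.4]
width: 0.0002
```

Call:
drive_tool(targets=[0,0,0,0,0,2,0])

```text
clock: 11.32
position: [0.4707, -0.1774, 0.0284]
ee_rot: [0.0, -0.035, 0.999, 0.0]
contact_force: [-0.8, 0.4, 3.0]
width: -0.0001
```

Call:
drive_tool(targets=[0,0,0,0,0,2,0])

```text
clock: 11.45
position: [0.4707, -0.1774, 0.0263]
ee_rot: [0.0, -0.035, 0.999, 0.0]
contact_force: [-1.5, 0.9, 2.5]
width: -0.0001
```

Call:
drive_tool(targets=[0,0,0,0,0,2,0,0,0,0,0,0,1,0])

```text
clock: 11.7
position: [0.4707, -0.1775, 0.0236]
ee_rot: [0.0, -0.035, 0.999, 0.0]
contact_force: [-3.0, 1.6, 11.4]
width: -0.0001
```

Call:
drive_tool(targets=[0,0,0,0,0,1,0])

```text
clock: 11.82
position: [0.4708, -0.1775, 0.0235]
ee_rot: [0.001, -0.035, 0.999, -0.0]
contact_force: [-4.5, 1.4, 17.8]
width: 0.0002
```

Call:
drive_tool(targets=[0,0,0,0,0,1,0])

```text
clock: 11.95
position: [0.4708, -0.1775, 0.0233]
ee_rot: [0.001, -0.035, 0.999, -0.0]
contact_force: [-5.0, 2.4, 25.0]
width: 0.0002
```

Call:
drive_tool(targets=[0,0,0,0,0,0,0,0,0,0,0,0,-10,0,0,0,0,0,0,-40,0,0,0,0,0,0,-40,0,0,0,0,-20,-58,0,0,0,0,0,-19,-56,0,0,0,0,0,0,0,0,0,0,0,0,0,0,0,0])

```text
clock: 12.95
position: [0.5166, -0.2879, 0.1103]
ee_rot: [-0.0, -0.034, 0.999, 0.001]
contact_force: [-0.8, 0.5, -0.0]
width: 0.0
```

```bash
python3 - <<'E'
from look import *
delta([.5017,-.289,.040])
go('s10',175,265,200,280,f=7)
E
```

```text
t 12.95 pos [ 0.5166 -0.2879  0.1103] w 4.1416947546709666e-05 F [-0.76  0.5  -0.04]
tooly [-0.068  0.998  0.002] z [-9.e-04  2.e-03 -1.e+00] delta mm [14.9 -0.2 70.3]
```

View pics/s10.png

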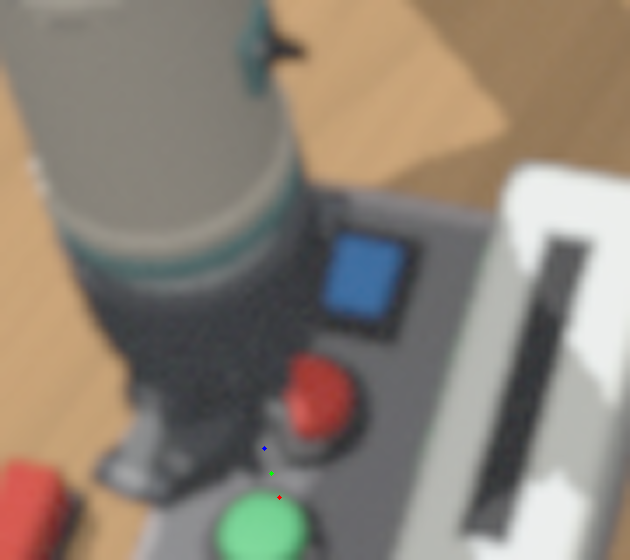

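The blue key at about (365,275) now sits low in its housing. Next is green.

Call:
drive_tool(targets=[0,0,0,14.5,-0.2,30,0,0,0,0,0,0,30,0,0,0,0,0,0,10,0,0,0,0,0,0,3,0,0,0,0,0,0,0,0])

```text
clock: 13.62
position: [0.5037, -0.2898, 0.0391]
ee_rot: [0.001, -0.035, 0.999, -0.0]
contact_force: [0.7, -0.4, -0.1]
width: 0.0001
```

```bash
python3 - <<'E'
from look import *
delta([.5017,-.289,.030])
go('s11',175,265,200,300,f=6)
E
```

```text
t 13.625 pos [ 0.5037 -0.2898  0.0391] w 0.00014645435290784131 F [ 0.74 -0.41 -0.09]
tooly [-0.07   0.998 -0.001] z [ 2.2e-03 -8.0e-04 -1.0e+00] delta mm [2.  0.9 9.1]
```

View pics/s11.png

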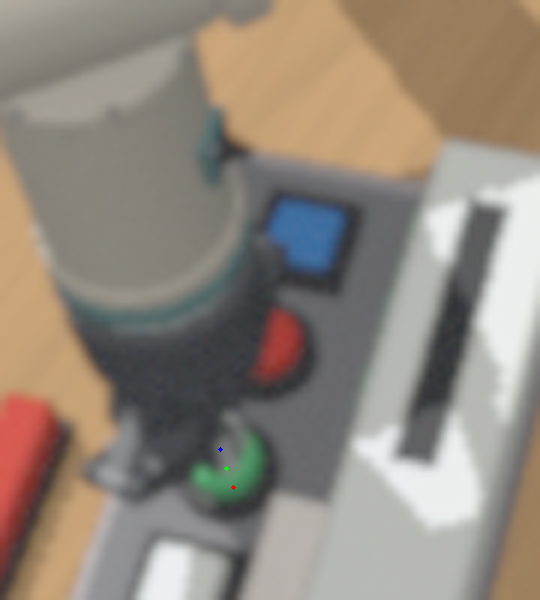

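The finger tip is over the green key at about (225,455). I'll press it.

Call:
drive_tool(targets=[0,0,0,1.5,0.8,5,0,0,0,0,0,0,3,0,0,0,0,0,0,2,0,0,0,0,0,0,2,0])

```text
clock: 14.18
position: [0.5014, -0.289, 0.0264]
ee_rot: [0.0, -0.034, 0.999, 0.0]
contact_force: [-1.0, 0.3, 4.7]
width: 0.0
```

Call:
drive_tool(targets=[0,0,0,0,0,2,0,0,0,0,0,0,2,0])

```text
clock: 14.42
position: [0.5014, -0.289, 0.0235]
ee_rot: [0.0, -0.035, 0.999, -0.0]
contact_force: [-4.4, 2.8, 19.6]
width: 0.0006
```

It bottomed out at about 20 N. I'll hold for about 1.1 s, then release and retreat.

Call:
drive_tool(targets=[0,0,0,0,0,0,0,0,0,0,0,0,0,0,0,0,0,0,0,0,0,0,0,0,0,0,0,0,0,0,0,0,0,0,0,0,0,0,0,0,0,0,0,0,0,0,0,0,0,0,0,0,0,0,0,0,0,0,0,0,0,0,0])

```text
clock: 15.55
position: [0.5015, -0.289, 0.0236]
ee_rot: [0.001, -0.035, 0.999, -0.0]
contact_force: [-3.3, 2.2, 11.2]
width: 0.0
```

Call:
drive_tool(targets=[0,0,0,0,0,-10,0,0,0,0,0,0,-40,0,0,0,0,0,0,-50,0,0,0,0,0,0,-50,0,0,0,0,55,0,0,0,0,0,0,55,0,0,0,0,0,0,50,0,0,0,0,0,0,50,0,0,0,0,0,0,0,0,0,0])

```text
clock: 16.68
position: [0.2892, -0.3031, 0.1719]
ee_rot: [-0.0, -0.033, 0.999, 0.0]
contact_force: [0.8, -0.2, 0.9]
width: -0.0
```

```bash
python3 - <<'E'
from look import *
i=get_image("top");cv2.imwrite("pics/t12.png",i[:,:,::-1])
go('s12',170,290,140,320,f=4)
E
```

```text
(no output)
```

View pics/s12.png

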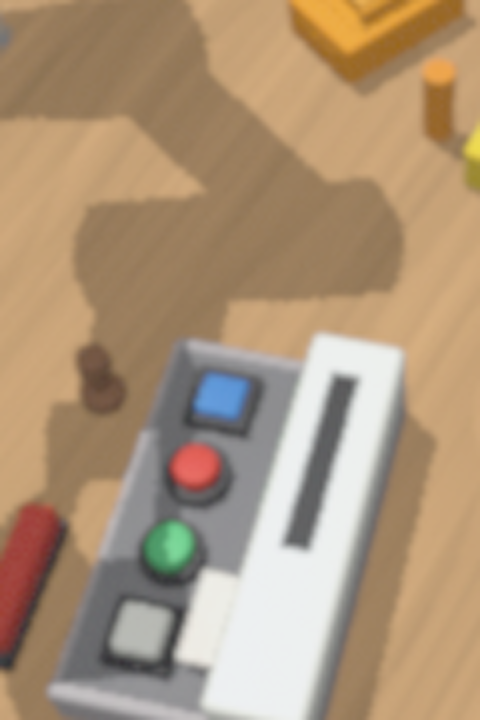

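View pics/t12.png

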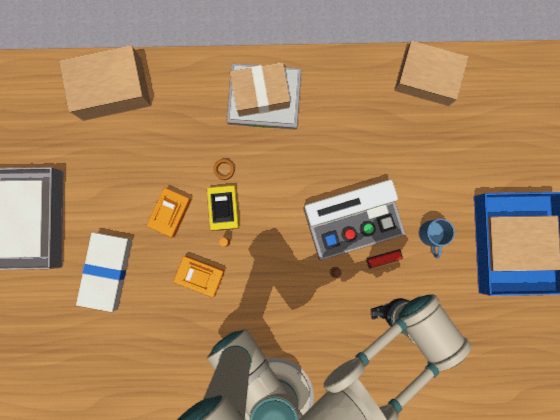

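Green is back up, blue is in, and nothing else has shifted. One quantitative check of the blue key before handing in.

```bash
python3 - <<'E'
from h import *
S0=cv2.imread("pics/scene0.png");S=get_image("scene")[:,:,::-1]
T0=cv2.imread("pics/top0.png");T=get_image("top")[:,:,::-1]
def cen(im,lo,hi,box):
    u0,u1,v0,v1=box;h=cv2.cvtColor(np.ascontiguousarray(im[v0:v1,u0:u1]),cv2.COLOR_BGR2HSV);m=((h[...,0]>lo)&(h[...,0]<hi)&(h[...,1]>110)&(h[...,2]>60))
    Y,X=np.nonzero(m);return np.array([u0+X.mean(),v0+Y.mean()]),m.sum()
for n,lo,hi,b,bt in(("blue",100,125,(215,240,228,252),(318,345,228,252)),("green",50,80,(202,225,262,292),(358,382,215,242))):
    p=[cen(x,lo,hi,bb) for x,bb in((T0,bt),(S0,b),(T,bt),(S,b))];print(n,p,tri(p[0][0],p[1][0])[2],tri(p[2][0],p[3][0])[2])
E
```

```text
blue [(array([330.8362069, 239.5      ]), np.int64(116)), (array([224.61428571, 237.66428571]), np.int64(140)), (array([330.62280702, 239.37719298]), np.int64(114)), (array([225.02857143, 238.57857143]), np.int64(140))] 0.06444255771071401 0.05953322209278622
green [(array([368.13043478, 228.05434783]), np.int64(92)), (array([211.81967213, 275.68032787]), np.int64(122)), (array([368.13043478, 228.05434783]), np.int64(92)), (array([212.29464286, 275.6875    ]), np.int64(112))] 0.06557083000449959 0.0652692223561221
```

```bash
python3 -c "
from rig import *
print(sign_off())"
```

```text
the job is handed in; nothing more can be done
None
```

I switched on the rocker, pushed the blue key in, then held the green key down for a little over a second and let it up. The job was handed in at about 17 s, and `sign_off` gave no verdict.

- **Rocker:** I pressed the white-barred end down to a hard stop at 12 N. In the images the bar moved 4 mm outward and about 9 mm down. Full travel should drop it 10 mm, so that reading is slightly short, but the stop and the outward shift both fit fully on.
- **Blue key:** I pressed it to a hard stop at 25 N. The images show it about 5 mm lower against a nominal 7 mm. I put the difference down to coarse pixel resolution, because the push ended on a hard stop.
- **Green key:** It was held down at 11–20 N for a little over 1 s. The images show it back at its starting height.
- **Other objects:** The last pictures show the white and red keys up, and the power block and bystanders where they started. The arm is clear of everything.

One thing disagreed: with the gripper shut, the fingertips sat about 36 mm above the reported TCP. I therefore found each contact by force and by camera, not from the reported height.

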